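# Square a glued picture frame in the corner fence

### The job

The little picture frame has just been glued: slide it, the way round it lies now, fully home into the inner corner of the gluing board's aluminium fence, flat on the board, with the two sides that face the fences flush along them. Then stand the brass weight upright on the frame, centred on the corner joint tucked into the fence corner, and let go, with the frame still flush. Leave the other things on the table where they are.

Things in the scene. Friction and masses are not known exactly. Their poses are not given: they have to be found in the camera images.
- fence_corner (a point): Inner corner of the low L-shaped aluminium fence, at the level of the gluing board's top (12 mm above the table). z is up. The long fence's inner face is the plane x = 0, running 250 mm from the corner towards -y; the other fence's inner face is the plane y = 0, running 230 mm towards -x. Fences: 20 mm wide, 14 mm high above the board. The open board lies on the -x, -y side.
- jig: The gluing board: plywood, 250 (its x) x 270 (its y) x 12 mm, fixed, origin under its middle, axes parallel to those of fence_corner, which lies at x = +105, y = +115 mm. The aluminium fences stand along its +x and +y edges. A frame that meets a fence askew can jam there by friction if pushed at mid-side; push the lagging end.
- frame_center (a point): Middle of the loose dark wooden picture frame's opening, 10 mm above its underside. 110 (own x) x 160 (own y) x 20 mm, moulding 30 mm wide, opening 50 x 100 mm, 0.16 kg, the same turned by half a turn. Starts flat on the board, some cm off both fences, up to 0.22 rad askew; slides easily when its sides are pushed. Home: at x -55, y -80, z +10 mm of fence_corner, axes parallel.
- joint_spot (a point): Fixed point where the middle of the frame's corner joint (30 x 30 mm mitre), on its upper face, lies when the frame is home: x -15, y -15, z +20 mm of fence_corner, 6 mm above the fences' tops. The middle of the weight's underside belongs here.
- weight_center (a point): Brass weight (about 0.4 kg), this point half-way up on its axis, 32 mm above its underside. A disc 46 mm in diameter and 20 mm high carries an upright round knob 22 mm in diameter, from 20 to 64 mm above the underside: grasp it by the knob. It starts upright on the table.
- glue: White glue bottle with orange cap, 48 mm in diameter, 110 mm tall, upright on the table; origin under its middle. Leave it alone.
- spool: Spool of red thread with wooden ends, 40 mm in diameter, 50 mm tall, upright on the table; origin under its middle. Leave it alone.
- cup: White cup, about 72 mm across and 60 mm tall, on the table; origin under its middle. Leave it alone.
There are look-alikes about, which are no part of the job. Of the things shaped like the part that bears frame_center, the dark wooden one is meant. Several things look just like the part that bears weight_center: the one meant starts nearest to the robot's base.

How it is judged (in metres and radians):
On the way:
1. the frame lies flat, square and flush in the fence corner, before the weight is set on it (x of frame_center in the frame of fence_corner between -0.0575 and -0.0525 m and y of frame_center in the frame of fence_corner between -0.0825 and -0.0775 m and z of frame_center in the frame of fence_corner between 0.007 and 0.012 m and angle between the y axis of frame_center and the y axis of fence_corner, either way round below 0.02 rad and angle between frame_center's own z axis and vertical below 0.05 rad and distance between weight_center and joint_spot above 0.07 m), for 0.2 s.
At the end, for the whole second after the job is handed in: The frame lies flat on the board within 2.5 mm of both fences and within 0.02 rad of square to them, long side along the long fence; the brass weight stands upright on it, its axis within 13 mm of joint_spot; both are at rest and released (x of frame_center in the frame of fence_corner between -0.0575 and -0.0525 m and y of frame_center in the frame of fence_corner between -0.0825 and -0.0775 m and z of frame_center in the frame of fence_corner between 0.007 and 0.012 m and angle between the y axis of frame_center and the y axis of fence_corner, either way round below 0.02 rad and angle between frame_center's own z axis and vertical below 0.05 rad and horizontal distance between weight_center and joint_spot below 0.013 m and z of weight_center in the frame of joint_spot between 0.029 and 0.035 m and angle between weight_center's own z axis and vertical below 0.06 rad and linear speed of each of weight, frame below 0.01 m/s); the robot touches nothing.
It fails at once if the white glue bottle is shifted by more than 20 mm or tipped (distance of glue from where it was at the start of the episode above 0.02 m or angle between glue's own z axis and vertical above 0.3 rad).
It fails at once if the thread spool is shifted by more than 20 mm or tipped (distance of spool from where it was at the start of the episode above 0.02 m or angle between spool's own z axis and vertical above 0.3 rad).
It fails at once if the cup is shifted by more than 20 mm or tipped (distance of cup from where it was at the start of the episode above 0.02 m or angle between cup's own z axis and vertical above 0.3 rad).
It also fails if it takes over 61 s, if anything falls off the work surface, if the arm or the gripper's body presses on something with over 40 N, if the wrist force passes 120 N, or if a joint passes its speed limit or range.

### The arm

A 6-joint arm with a two-finger parallel gripper is mounted at the origin on the work surface. World frame = base frame: x ahead of the robot, y to its left, z up, the work surface at z = 0. Lengths are in m, angles in degrees, forces in N, time in s.
With the tool pointing down it reaches from about 0.325 to 0.775 m from the base axis. Payload 5.5 kg.
Tool frame: the origin (TCP) lies at the centre of the arm's flange, where the gripper is bolted on; the fingertips stand 182 mm ahead of it and the grasp point (between the pads) lies 163 mm ahead of it; z points along the fingers, y is the direction in which the jaws open and shut (so a half turn about z gives the same grasp; the last joint's range is limited). The gripper opens to 88 mm and grips with 3 to 60 N. Pads are 20 mm wide; open, the fingers measure 115 mm over their backs; the gripper's body (75 mm by 178 mm) begins 61 mm behind the grasp point.
Start: joints at [-69.769, 5.22, 70.514, -0, 104.267, -3.249], TCP at [0.239, -0.55, 0.405] pointing down, gripper open.
Joint ranges: [-164.24, 164.24], [-49.07, 125.15], [9.68, 141.18], [-86.29, 266.29], [3.28, 154.24], [-151.56, 151.56]. Speed limits (degrees/s): [147.25, 147.25, 172.46, 180, 180, 180].

### API

Orientations are given as [roll, pitch, yaw] about the fixed x, y, z axes, in that order (R = Rz(yaw) Ry(pitch) Rx(roll)).
In Python, from station import r gives the robot as it stands. The module is installed in compiled form; this text tells all that it offers. Calls block until the motion is done:
- r.reach(position, orientation): joint-space move of the TCP to a pose.
- r.servo_line(position, rotation=None, speed=0.15): straight line of the TCP; rotation=None keeps the orientation; speed is the mean speed in m/s.
- r.move_joints(angles): joint-space move.
- r.let_go() and r.grab(squeeze=None): open the fingers fully, or close them until they stop; squeeze is the grip in N (None keeps the last).
- r.wait(seconds).
- r.inverse_kinematics(position, orientation): joint angles nearest the present ones, or None.
- r.sense(): the state.
- r.snapshot(name): name is "side" or "top"; returns a dict with "frame" (420x560x3 uint8, red, green, blue), "fx", "fy", "cx", "cy" (pixels), "R" (3x3) and "t" (3): a world point X has camera coordinates R X + t. Camera axes: x right, y down, z forward; pixel columns grow to the right and rows downward; lengths in m; the calibration is good to about 2 mm. A picture is of the moment at which its call begins. There is no depth.
A pose or a line that the arm cannot do raises r.IKError and nothing moves.
- r.hand_in(): hands the job in, once; it reports no verdict.
The state is a dict: "clock": time; "joints": joint angles; "joint_vel": joint speeds; "joint_torque": joint torques, N m; "tcp_pos": TCP position; "orientation": TCP orientation; "contact_force": force on the tool from outside, world axes, zero at the start; "torque": the same for the moment, N m; "opening": finger opening in m.
Only numpy, scipy, OpenCV 4.12 (cv2) and the standard library are available. Lean on these libraries where they do the work, as an engineer would, in place of code of your own. Each camera call takes 0.05 s, during which the arm holds its last target.

## Working session

There is one attempt and no reset: what is moved stays moved. The work goes in short steps, each a Python script; the robot and the scene stay as the last script left them, time stands still between calls to the robot, and variables do not carry over. Pictures are saved under pics/ and viewed, and the job is handed in when it is done.

```bash
mkdir -p pics; ls
python3 - <<'E'
from station import r
import cv2,json,numpy as np
print(r.sense())
for n in("top","side"):
    s=r.snapshot(n); cv2.imwrite(f"pics/{n}0.png",s["frame"][:,:,::-1])
    np.savez(f"{n}0.npz",**s)
    print(n,s["fx"],s["fy"],s["cx"],s["cy"],s["R"],s["t"])
E
```

```text
pics
{'clock': 0.0, 'joints': array([-6.97699265e+01,  5.26156117e+00,  7.05808977e+01, -1.12614089e-03,
        1.04266028e+02, -3.24793397e+00]), 'joint_vel': array([ 0.01316558,  0.02277341,  0.09750406,  0.03673947, -0.09206351,
       -0.0329832 ]), 'joint_torque': array([-2.24262840e-03, -4.46460378e+01, -4.06445682e+01,  6.94398070e-02,
        2.93813855e-02, -1.06736688e-04]), 'tcp_pos': array([ 0.23905896, -0.5503762 ,  0.40353239]), 'orientation': array([-1.79891626e+02, -5.05632945e-03,  2.34777262e+01]), 'contact_force': array([ 0.20249643, -0.2192516 , -0.79626869]), 'torque': array([ 0.01140906, -0.00101562, -0.00335237]), 'opening': 0.08779889001161302}
top 408.935734969721 408.935734969721 283.98129951478774 200.19137818497828 [[ 0.02134389 -0.9996806   0.0135325 ]
 [-0.99020813 -0.02300554 -0.13769028]
 [ 0.13795762 -0.01046115 -0.99038289]] [-0.09561093  0.47803558  0.97051443]
side 522.5683557212233 522.5683557212233 277.0946995475749 206.77814432955807 [[ 0.71340705 -0.70068542  0.00950362]
 [-0.4948799  -0.51337418 -0.70109973]
 [ 0.49612927  0.49546634 -0.7129999 ]] [-0.37550964  0.20890529  1.38576569]
```

View pics/top0.png

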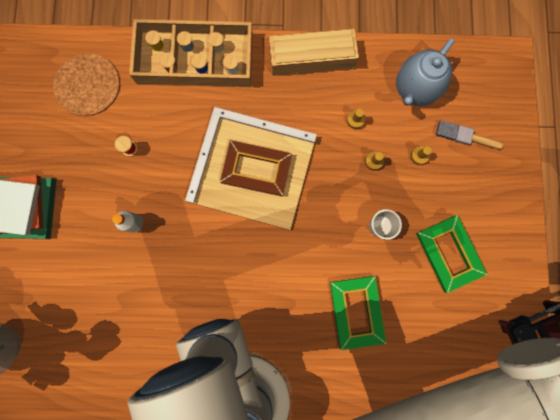

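View pics/side0.png

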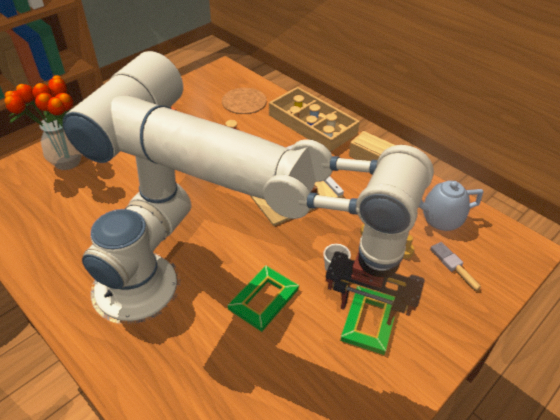

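The top view shows three brass weights, at (357,119), (375,160) and (421,155). The dark frame is at (256,168) on the board, with the fence corner near (217,115). The two green frames, at (358,312) and (452,252), are look-alikes. Next I measure positions and check close crops.

```bash
cat > h.py <<'E'
import numpy as np,cv2
def ray(s,u,v,z):
    R=s["R"];t=s["t"];d=R.T@np.array([(u-s["cx"])/s["fx"],(v-s["cy"])/s["fy"],1]);c=-R.T@t
    return c+d*(z-c[2])/d[2]
def proj(s,X):
    c=s["R"]@np.asarray(X,float)+s["t"];return np.array([s["fx"]*c[0]/c[2]+s["cx"],s["fy"]*c[1]/c[2]+s["cy"]])
def crop(s,u0,v0,u1,v1,k,name):
    im=np.ascontiguousarray(s["frame"][v0:v1,u0:u1,::-1]);cv2.imwrite(name,cv2.resize(im,None,fx=k,fy=k,interpolation=cv2.INTER_CUBIC))
E
python3 - <<'E'
from h import *
s=dict(np.load("top0.npz"))
crop(s,180,100,325,235,5,"pics/c1.png")
crop(s,335,95,445,180,6,"pics/c2.png")
for p in[(357,121),(375,162),(421,157)]: 
    X=ray(s,*p,0.03);print(p,X,np.hypot(*X[:2]))
E
```

```text
(357, 121) [ 0.68786526 -0.2660374   0.03      ] 0.7375191602712635
(375, 162) [ 0.58243137 -0.31087962  0.03      ] 0.6602063644293719
(421, 157) [ 0.59813772 -0.42694677  0.03      ] 0.7348824939036209
```

View pics/c1.png

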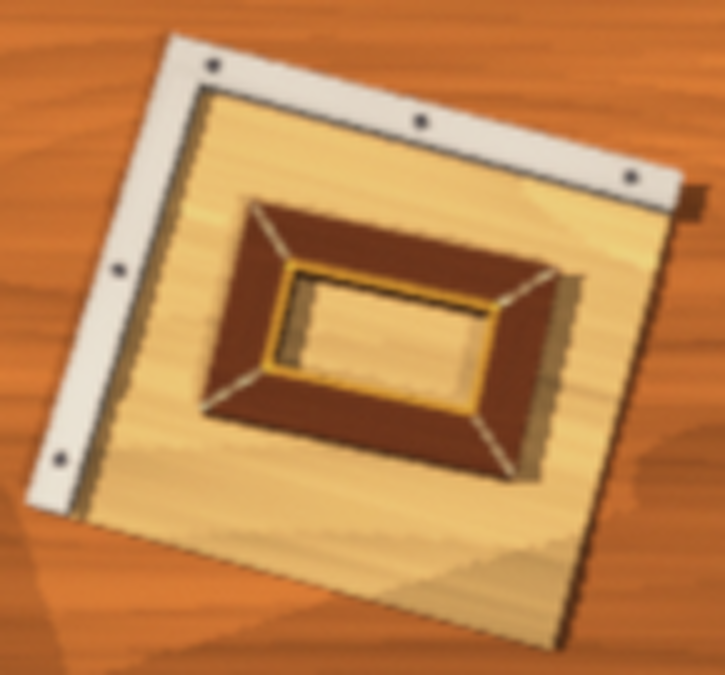

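View pics/c2.png

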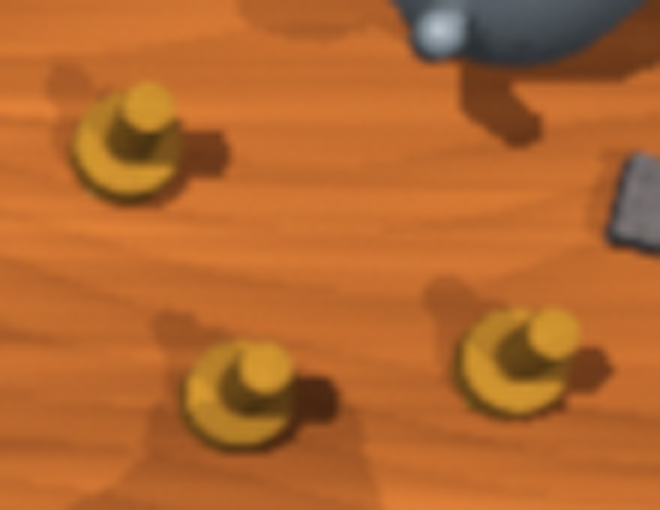

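```bash
cat > fit.py <<'E'
from h import *
from scipy.optimize import least_squares
def fit2d(s,model,z,px,ox0=(0,0,0)):
    m=np.array(model,float)/1000
    def f(q):
        c,sn=np.cos(q[2]),np.sin(q[2])
        return np.concatenate([proj(s,[q[0]+c*a[0]-sn*a[1],q[1]+sn*a[0]+c*a[1],z+a[2]])-p for a,p in zip(m,px)])
    r=least_squares(f,ox0,loss="soft_l1");return r.x,f(r.x).reshape(-1,2)
E
python3 - <<'E'
from fit import *
np.set_printoptions(precision=4,suppress=True)
s=dict(np.load("top0.npz"))
cv=lambda L:[((x+.5)/5-.5+180,(y+.5)/5-.5+100) for x,y in L]
px=cv([(172,34),(683,172),(25,502),(672,212),(70,515),(560,645),(205,88)])
q,e=fit2d(s,[(20,20,14),(20,-250,14),(-230,20,14),(0,-250,14),(-230,0,14),(-230,-250,0),(0,0,14)],0.012,px,(.65,.1,-.2))
print("fence",q,np.degrees(q[2]));print(e)
px=cv([(252,200),(556,268),(513,480),(201,410)])
M=[(55,80,20),(55,-80,20),(-55,-80,20),(-55,80,20)]
f,e=fit2d(s,M,0.012,px,(.57,0,-.2))
print("frame",f,np.degrees(f[2]));print(e)
px=cv([(293,262),(499,306),(473,412),(266,367)])
f2,e=fit2d(s,[(25,50,20),(25,-50,20),(-25,-50,20),(-25,50,20)],0.012,px,(.57,0,-.2));print("inner",f2);print(e)
c,sn=np.cos(q[2]),np.sin(q[2]);R=np.array([[c,-sn],[sn,c]])
print("frame in fence",R.T@(f[:2]-q[:2]),f[2]-q[2]);print("home",q[:2]+R@[-.055,-.08],"joint",q[:2]+R@[-.015,-.015])
cw=lambda x,y:((x+.5)/6-.5+335,(y+.5)/6-.5+95)
print("weight knob",ray(s,*cw(266,368),.064),"disc",ray(s,*cw(238,392),.02))
for n,p in dict(glue=((120,220),.11),glueb=((130,223),.08),spool=((122,145),.05),cup=((386,224),.06)).items(): print(n,ray(s,*p[0],p[1]))
E
```

```text
fence [ 0.6933  0.0834 -0.2426] -13.898970945468344
[[ 0.1872  0.3453]
 [ 0.394  -0.0979]
 [ 0.7868  0.4546]
 [ 0.6164 -0.7121]
 [-0.4272 -0.0344]
 [-0.6736  0.8966]
 [-1.0846 -1.1751]]
frame [ 0.5611 -0.0131 -0.1961] -11.235462753268724
[[-0.4223 -0.0719]
 [ 1.108  -0.0412]
 [ 0.1955  0.0177]
 [-0.642   0.0713]]
inner [ 0.5622 -0.014  -0.1877]
[[ 0.532   1.2056]
 [-1.4903  0.656 ]
 [-0.5234 -1.2448]
 [ 1.4397 -0.5806]]
frame in fence [-0.1051 -0.1254] 0.04648698760772532
home [0.6207 0.019 ] joint [0.6751 0.0725]
weight knob [ 0.5896 -0.3125  0.064 ] disc [ 0.5902 -0.3114  0.02  ]
glue [0.4161 0.2822 0.11  ]
glueb [0.4121 0.2703 0.08  ]
spool [0.605  0.3146 0.05  ]
cup [ 0.4248 -0.3286  0.06  ]
```

The weight I want is the middle one at (375,160): it is 0.66 m from the base, against 0.735 m and 0.737 m for the others. Its knob and disc positions agree within about 1 mm. The frame lies at about (-105,-125) mm in fence axes, turned by 0.046 rad. I'll grip its -x moulding, on the side away from the fences.

Run:
```python
from h import *
from station import r
np.set_printoptions(precision=4,suppress=True)
fx,fy,fa=0.5613,-0.0133,np.radians(-11.1)
g=np.array([fx-.04*np.cos(fa),fy-.04*np.sin(fa)])
ori=[180,0,90+np.degrees(fa)]
r.reach([*g,.30],ori);print(r.sense()["clock"],r.sense()["tcp_pos"],r.sense()["orientation"])
r.servo_line([*g,.2005],speed=.1)
q=r.sense();print(q["clock"],q["tcp_pos"],q["contact_force"])
r.grab(25)
q=r.sense();print(q["clock"],q["tcp_pos"],q["contact_force"],q["opening"])
s=r.snapshot("top");np.savez("top1.npz",**s);crop(s,180,80,340,240,3.7,"pics/t1.png")
s=r.snapshot("side");crop(s,180,80,400,260,3.5,"pics/s1.png")
```

```text
2.325 [ 0.5222 -0.0064  0.3002] [179.9778   0.0147  78.8239]
3.4667 [ 0.5224 -0.0056  0.2014] [-0.5013  0.4526  0.7392]
4.3917 [ 0.522  -0.0056  0.2005] [0.6552 0.3242 0.123 ] 0.029585887517936775
```

View pics/t1.png

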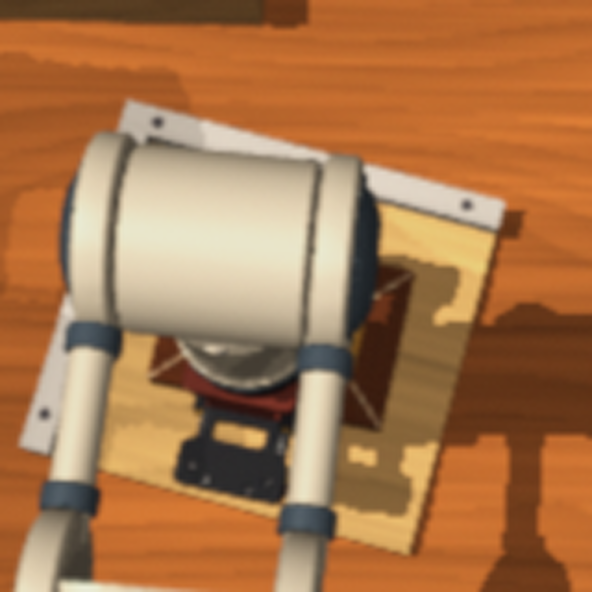

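View pics/s1.png

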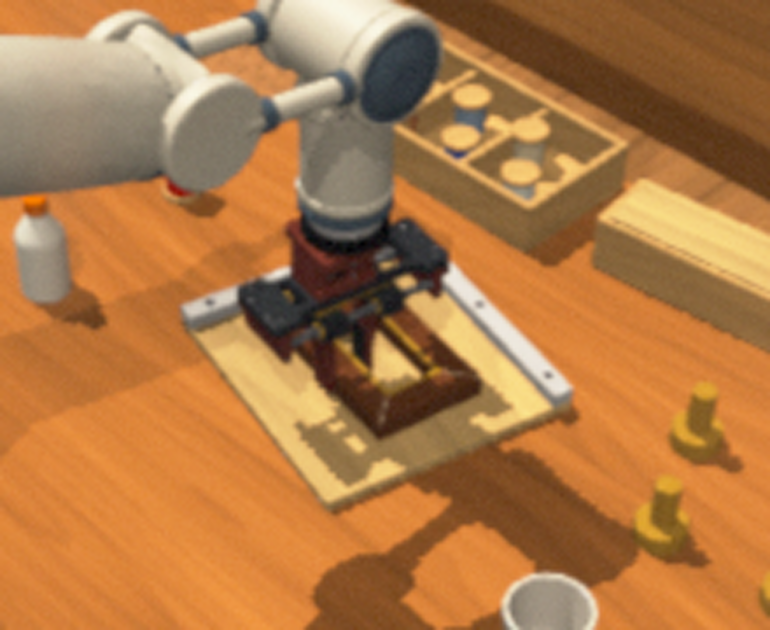

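The fingers hold the -x moulding (opening 29.6 mm, about its 30 mm width), and in the side view the frame lies flat on the board. Next I drag it in, turning it square, with the force watched over the last millimetres.

```bash
cat > fence.py <<'E'
import numpy as np
F=np.array([.6933,.0834]);A=-0.2426
R=np.array([[np.cos(A),-np.sin(A)],[np.sin(A),np.cos(A)]])
W=lambda x,y:F+R@[x/1000,y/1000]      # mm in fence -> world
L=lambda p:1000*(R.T@(np.array(p)[:2]-F))
E
python3 - <<'E'
from h import *;from fence import *
from station import r
np.set_printoptions(precision=2,suppress=True)
ori=[180,0,90+np.degrees(A)];z=.2005
def st(t):
    q=r.sense();f=q["contact_force"];print(t,q["clock"],"tcp_f",L(q["tcp_pos"]),"F_f",R.T@f[:2],f[2],"Mz",q["torque"][2],q["opening"]*1000);return R.T@f[:2]
st("0")
r.servo_line([*W(-103,-88),z],ori,speed=.08);st("near")
for y in np.arange(-85,-75,1.5):
    r.servo_line([*W(-103,y),z],speed=.03);f=st(f"y{y}")
    if f[1]<-8:break
y0=y
for x in np.arange(-99,-90,1.5):
    r.servo_line([*W(x,y0),z],speed=.03);f=st(f"x{x}")
    if f[0]<-8:break
E
```

```text
0 4.4917 tcp_f [-144.85 -127.54] F_f [0.15 0.43] -0.143637296375796 Mz 0.020438990674061425 29.747505914216596
near 5.3583 tcp_f [-102.99  -87.92] F_f [0.8  0.61] -0.0826851666053998 Mz 0.019857214902934607 29.74054863393574
y-85.0 5.6083 tcp_f [-103.22  -85.  ] F_f [0.7  0.35] -0.03728706556137529 Mz -0.018612444143193786 30.113506138824295
y-83.5 5.8583 tcp_f [-103.12  -83.5 ] F_f [-1.3 -0.4] 0.3862395663218956 Mz -0.06095144150184776 29.918758545689755
y-82.0 6.1083 tcp_f [-103.01  -81.9 ] F_f [-0.07 -0.41] 0.8407932111491009 Mz -0.04064286297393369 29.582849413103567
y-80.5 6.3583 tcp_f [-103.    -80.34] F_f [0.61 0.13] -0.8996079632696483 Mz 0.003522863348369279 30.16615545044214
y-79.0 6.6083 tcp_f [-103.    -79.17] F_f [-0.83 -0.99] 0.4305587474904569 Mz -0.15268267037090283 29.568278547903184
y-77.5 6.8583 tcp_f [-103.05  -78.51] F_f [-1.91 -6.81] 0.6562387801774185 Mz -0.281044385984482 30.19962658429423
y-76.0 7.1083 tcp_f [-103.    -77.98] F_f [ -2.73 -12.37] 2.9026925051296617 Mz -0.2205731168195102 30.112871490672642
x-99.0 7.3917 tcp_f [-99.63 -77.93] F_f [ -6.9  -12.25] 4.8856752097270375 Mz 0.0033292860836798555 29.906540888577233
x-97.5 7.6417 tcp_f [-98.37 -77.91] F_f [-10.06 -12.45] 6.989510908326489 Mz -0.018708301703199304 29.814626516561013
```

Run:
```python
from h import *;from fence import *
from station import r
np.set_printoptions(precision=2,suppress=True)
z=.2005
def st(t):
    q=r.sense();f=q["contact_force"];print(t,q["clock"],"tcp_f",L(q["tcp_pos"]),"F_f",R.T@f[:2],f[2],"Mz",q["torque"][2],q["opening"]*1000);return R.T@f[:2]
r.servo_line([*W(-97.5,-78),z],speed=.03);st("relax y")
for x in np.arange(-96.5,-91,1):
    r.servo_line([*W(x,-78),z],speed=.03);f=st(f"x{x}")
    if f[0]<-14:break
r.servo_line([*W(x,-76.5),z],speed=.03);st("y")
```

```text
relax y 7.8917 tcp_f [-97.76 -78.64] F_f [-3.53 -5.77] 2.120353839330586 Mz -0.07066159986483164 30.131332225853996
x-96.5 8.1417 tcp_f [-96.95 -78.58] F_f [-5.34 -5.46] 3.2781531900825476 Mz -0.05764793423397041 30.058215533201288
x-95.5 8.3917 tcp_f [-95.99 -78.57] F_f [-5.95 -5.78] 3.487389150875108 Mz -0.05910181720748649 29.75575094726927
x-94.5 8.6417 tcp_f [-95.   -78.58] F_f [-4.87 -5.24] 4.52227520090836 Mz -0.11853421152359259 29.760515150942272
x-93.5 8.8917 tcp_f [-94.38 -78.57] F_f [-8.07 -5.38] 4.947200560040566 Mz -0.08270546928495061 29.48907087688854
x-92.5 9.1417 tcp_f [-93.96 -78.5 ] F_f [-12.98  -6.39] 7.741388223189194 Mz -0.09291683027259534 29.47592072446681
x-91.5 9.3917 tcp_f [-93.54 -78.43] F_f [-16.77  -6.48] 9.499129941994255 Mz -0.03029110824121384 29.852717068223754
y 9.6417 tcp_f [-93.48 -77.94] F_f [-17.62 -10.39] 10.529792138310636 Mz 0.03340252094626123 29.552065413216347
```

Both fences are touched. I relax the push, let go, lift clear and look.

Run:
```python
from h import *;from fence import *
from station import r
np.set_printoptions(precision=2,suppress=True)
r.servo_line([*W(-93.5,-78),.2005],speed=.03)
q=r.sense();print(L(q["tcp_pos"]),q["tcp_pos"][2],q["contact_force"])
r.let_go()
q=r.sense();print(L(q["tcp_pos"]),q["contact_force"],q["opening"])
r.servo_line([*W(-93.5,-78),.27],speed=.12)
# go over the weight
w=[.590,-.312]
r.reach([*w,.30],[180,0,60])
print(r.sense()["clock"])
s=r.snapshot("top");np.savez("top2.npz",**s);crop(s,180,100,325,235,5,"pics/t2.png")
s=r.snapshot("side");np.savez("side2.npz",**s);crop(s,220,110,400,260,4.3,"pics/s2.png")
```

```text
[-94.43 -78.55] 0.2003558546362142 [-8.83 -4.3   5.21]
[-93.5 -78. ] [ 0.01 -0.73 -0.21] 0.08804689864033705
12.9167
```

View pics/t2.png

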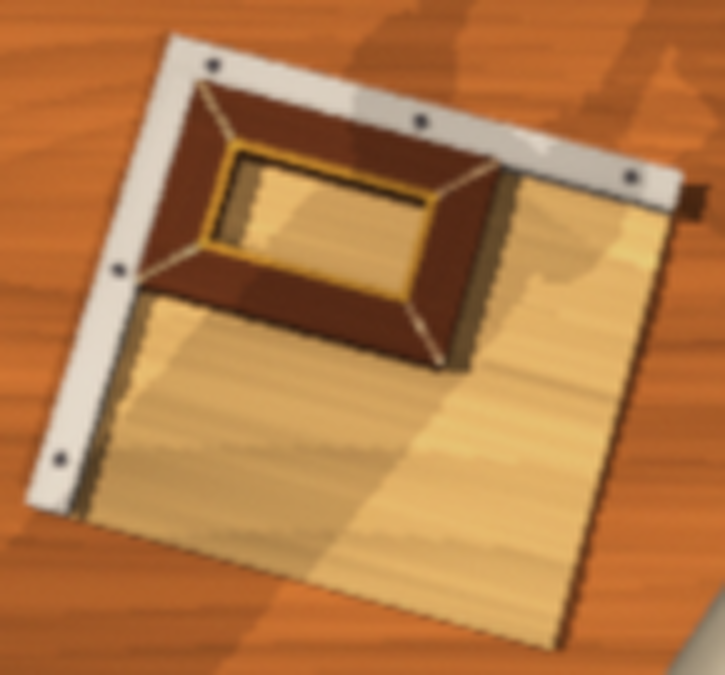

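View pics/s2.png

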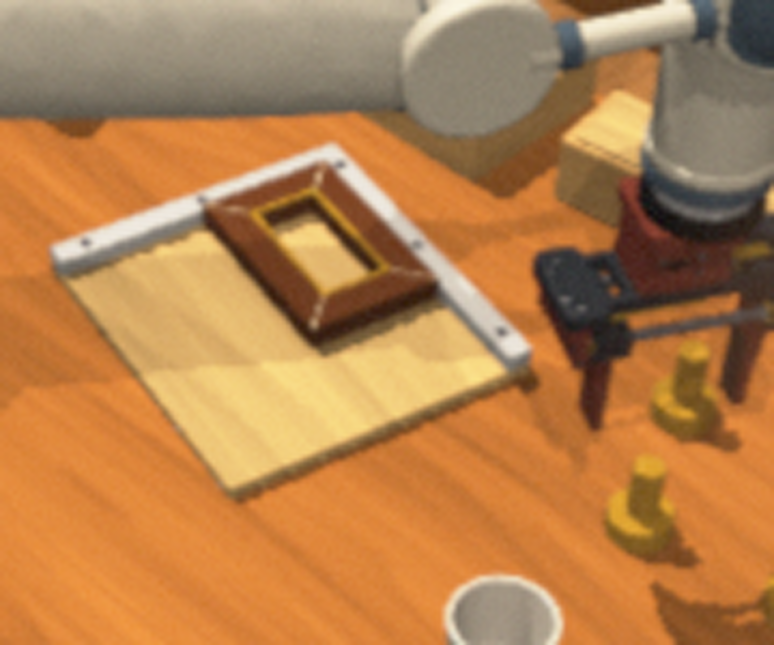

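The frame sits in the corner: its joint is at crop (200,80) and its edges lie against both fences. I'll quantify the fit.

Run:
```python
from fit import *;from fence import *
np.set_printoptions(precision=4,suppress=True)
s=dict(np.load("top2.npz"))
cv=lambda L:[((x+.5)/5-.5+180,(y+.5)/5-.5+100) for x,y in L]
px=cv([(199,78),(499,158),(443,367),(136,284)])
M=[(55,80,20),(55,-80,20),(-55,-80,20),(-55,80,20)]
f,e=fit2d(s,M,0.012,px,(.62,0.02,-.2));print(f,L(f),f[2]-A,e)
px=cv([(172,34),(683,172),(25,502)])
q,e=fit2d(s,[(20,20,14),(20,-250,14),(-230,20,14)],0.012,px,(.65,.1,-.2));print(q,e)
# overlay home prediction
im=cv2.resize(s["frame"][100:235,180:325,::-1],None,fx=5,fy=5,interpolation=cv2.INTER_CUBIC)
P=[tuple(((proj(s,[*W(x,y),.032])-[180,100]+.5)*5).astype(int).tolist()) for x,y in[(0,0),(0,-160),(-110,-160),(-110,0)]]
Q=[tuple(((proj(s,[*W(x,y),.026])-[180,100]+.5)*5).astype(int).tolist()) for x,y in[(20,20),(20,-250),(0,-250),(0,0),(-230,0),(-230,20)]]
cv2.polylines(im,[np.array(P)],True,(0,255,0),1);cv2.polylines(im,[np.array(Q)],True,(255,0,0),1)
cv2.imwrite("pics/o2.png",im)
```

```text
[ 0.6205  0.0196 -0.2421] [-55.3072 -79.4188] 0.0005285537582596367 [[-0.478   0.0735]
 [ 0.6237  0.2701]
 [ 0.2253 -0.1812]
 [-0.3351 -0.1653]]
[ 0.6941  0.0842 -0.2475] [[-0.0595  0.0018]
 [ 0.0017  0.0435]
 [ 0.0558 -0.0425]]
```

View pics/o2.png

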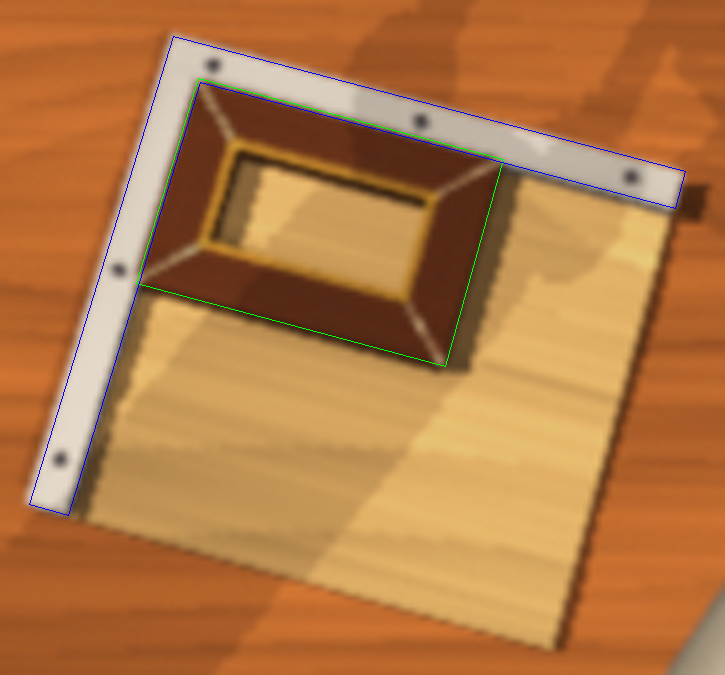

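The predicted home outline (green) coincides with the frame. The fit gives (-55.3, -79.4) mm and a yaw error of 0.0005 rad, or at most 0.006 rad with the fence refitted. Now I grasp the weight.

Run:
```python
from h import *;from fence import *
from station import r
np.set_printoptions(precision=4,suppress=True)
w=[.590,-.312]
r.servo_line([*w,.210],speed=.1)
q=r.sense();print(q["clock"],q["tcp_pos"],q["contact_force"])
r.grab(30)
q=r.sense();print(q["clock"],q["tcp_pos"],q["contact_force"],q["opening"])
zg=q["tcp_pos"][2]
r.servo_line([*w,.32],speed=.12)
q=r.sense();print(q["clock"],q["tcp_pos"],q["contact_force"],q["opening"])
j=W(-15,-15)
r.reach([*j,.31],[180,0,60])
q=r.sense();print(q["clock"],q["tcp_pos"],q["contact_force"],q["opening"],"zg",zg)
for n in("top","side"):
    s=r.snapshot(n);np.savez(n+"3.npz",**s);cv2.imwrite(f"pics/{n}3.png",s["frame"][:,:,::-1])
crop(s,240,60,400,200,5,"pics/s3c.png")
```

```text
14.0667 [ 0.5903 -0.3122  0.2111] [ 0.3686 -0.017   0.6813]
15.1 [ 0.59  -0.312  0.21 ] [ 0.2583  0.5536 -0.0487] 0.02106575724074601
16.1667 [ 0.5899 -0.3119  0.3185] [-0.8531  0.2664 -3.6336] 0.02162179774538865
17.6333 [0.6753 0.0711 0.31  ] [-0.5496 -0.3202 -3.2404] 0.02157479177334859 zg 0.20996843324672182
```

View pics/side3.png

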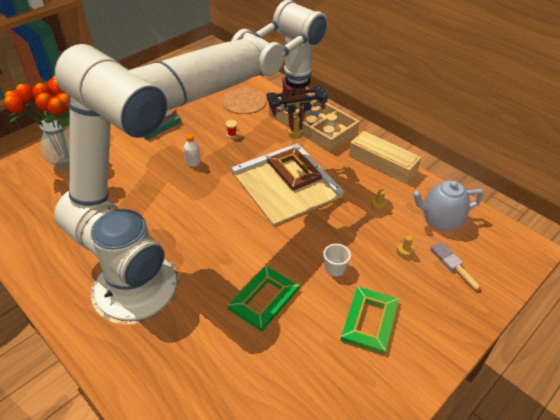

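View pics/s3c.png

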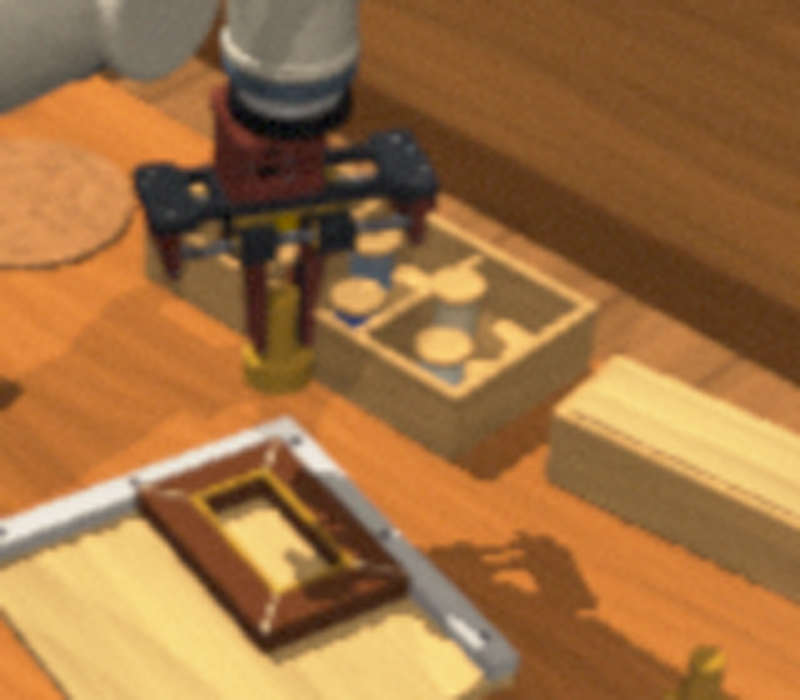

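The weight hangs upright in the fingers above the corner, disc at crop (278,372), with about 3.5 N of load for its 0.4 kg. The frame has not moved. I'll lower it by force.

Run:
```python
from h import *;from fence import *
from station import r
np.set_printoptions(precision=4,suppress=True)
j=W(-15,-15)
r.servo_line([*j,.250],speed=.08);r.wait(.2)
q=r.sense();f0=q["contact_force"][2];print(q["clock"],q["tcp_pos"],f0,L(q["tcp_pos"]))
for z in np.arange(.247,.237,-.001):
    r.servo_line([*j,z],speed=.02);r.wait(.1)
    q=r.sense();print(round(z,4),q["tcp_pos"][2],q["contact_force"])
    if q["contact_force"][2]-f0>2.0:break
s=r.snapshot("side");crop(s,240,60,400,200,5,"pics/s4.png")
```

```text
18.8333 [0.6753 0.0725 0.2509] -4.280285931471191 [-14.8456 -14.9468]
0.247 0.24689540421211748 [-0.2868  0.2879 -3.6691]
0.246 0.24599915036147704 [ 0.7823  0.6696 -3.1428]
0.245 0.2449672501957214 [ 0.8905  0.385  -3.4971]
0.244 0.24394296870076565 [ 0.1545 -0.1357 -2.9805]
0.243 0.2429853809394815 [ 0.4809 -0.4422 -3.2907]
0.242 0.24199463484805303 [-0.5134 -0.908  -2.5608]
0.241 0.2419541844674855 [-3.0951 -0.1258  3.4762]
```

View pics/s4.png

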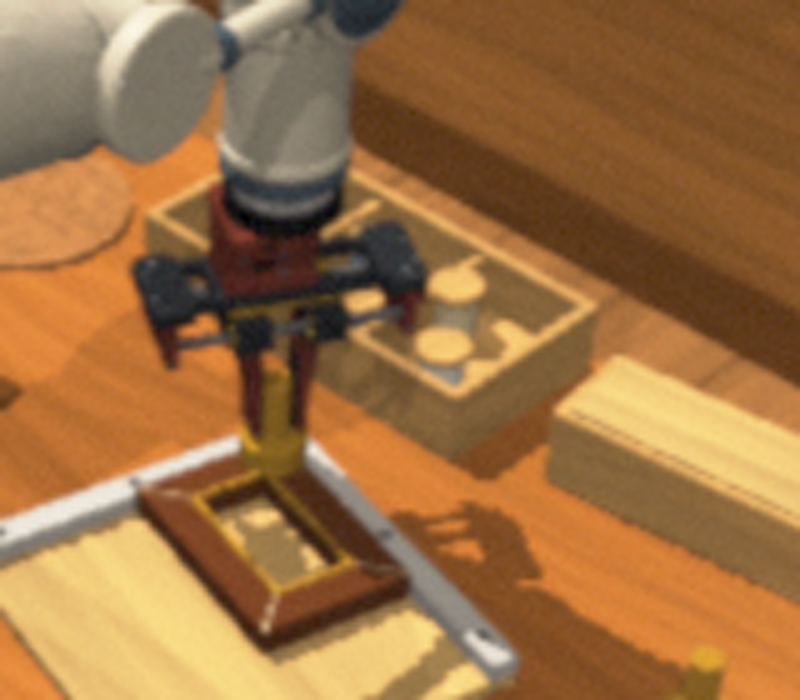

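Contact came at exactly the expected height (z = 0.242), and the weight stands on the corner joint at crop (273,455). I relax the push, let go, lift away and check.

Run:
```python
from h import *;from fence import *
from station import r
np.set_printoptions(precision=4,suppress=True)
j=W(-15,-15)
r.servo_line([*j,.242],speed=.02)
r.let_go();r.servo_line([*j,.34],speed=.1)
r.reach([.50,-.33,.36],[180,0,60]);r.wait(.3)
q=r.sense();print(q["clock"],q["contact_force"],q["opening"])
s=r.snapshot("top");np.savez("top5.npz",**s);cv2.imwrite("pics/top5.png",s["frame"][:,:,::-1])
im=cv2.resize(s["frame"][100:235,180:325,::-1],None,fx=5,fy=5,interpolation=cv2.INTER_CUBIC)
px=lambda X:tuple(((proj(s,X)-[180,100]+.5)*5).astype(int).tolist())
P=[px([*W(x,y),.032]) for x,y in[(0,0),(0,-160),(-110,-160),(-110,0)]]
cv2.polylines(im,[np.array(P)],True,(0,255,0),1)
for z,rad in((.052,.023),(.096,.011)):
    cv2.polylines(im,[np.array([px([*(j+rad*np.array([np.cos(t),np.sin(t)])),z]) for t in np.linspace(0,6.28,40)])],True,(255,0,0),1)
cv2.imwrite("pics/o5.png",im)
s=r.snapshot("side");crop(s,220,90,380,230,5,"pics/s5.png")
```

```text
25.7917 [-0.1061 -0.6759  0.7132] 0.0877808647632062
```

View pics/o5.png

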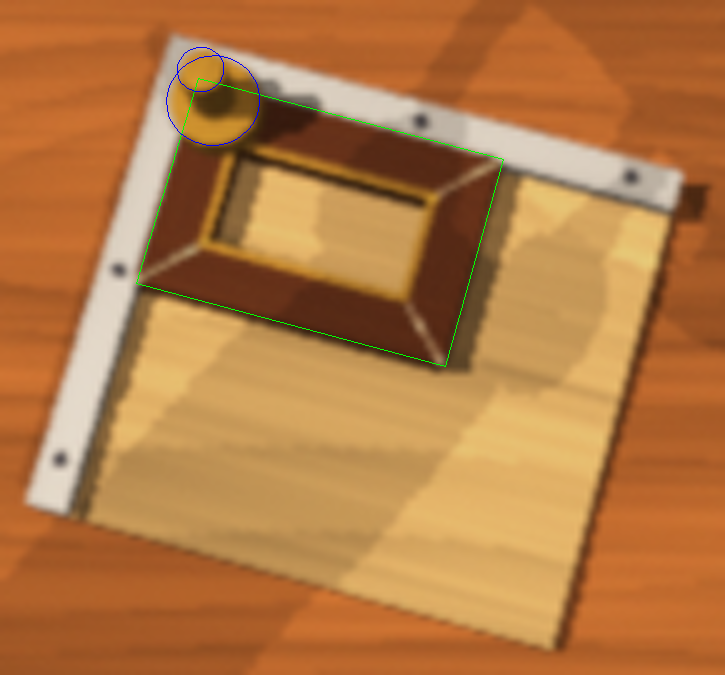

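View pics/s5.png

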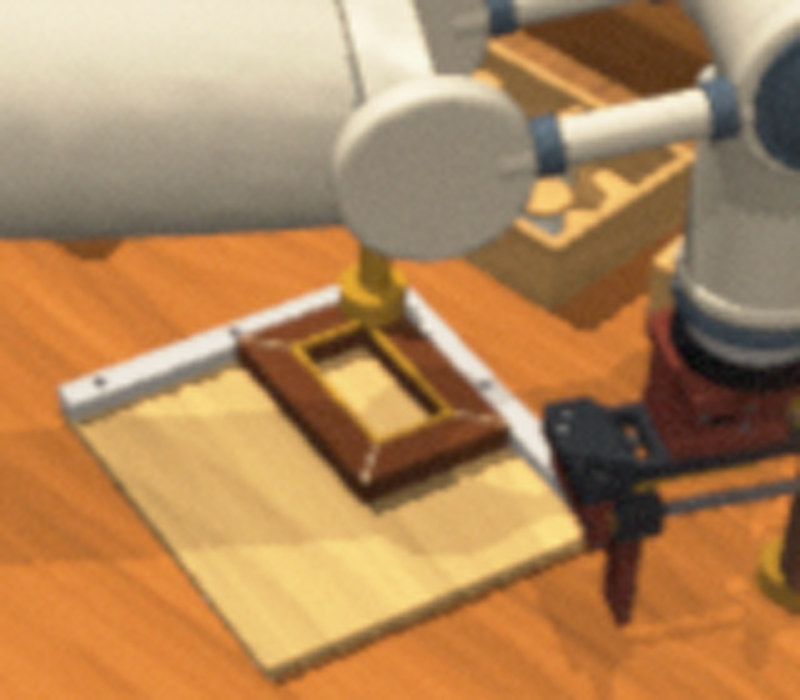

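View pics/top5.png

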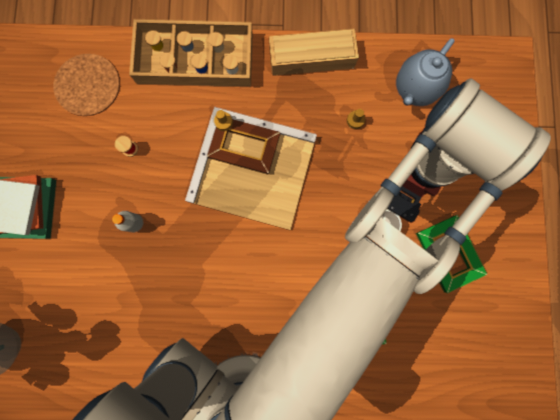

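The weight stands upright: its disc and knob fall on the predicted circles around crop (212,100) and (200,69). The frame still matches the home outline. The gripper is clear of everything, with tips at z ≈ 0.18 m, and the glue (128,221) and spool (126,146) are unmoved. Handing in.

Run:
```python
from station import r
print(r.hand_in(),r.sense()["clock"])
```

```text
the job is handed in; nothing more can be done
the job is handed in; nothing more can be done
```

The job is done and handed in, about 26 s into the 61 s allowed; no verdict is reported.

- **Frame:** I gripped the dark frame by its -x moulding, turned it square and slid it into the fence corner until I felt both fences. After letting go I measured it at about (-55.3, -79.4) mm from the fence corner. It was out of square by about 0.0005 rad, or up to 0.006 rad with the fence refitted from fewer points.
- **Weight:** I took the brass weight nearest the base and set it on the corner joint. It touched down at the expected height (TCP z 0.242 m). The last top picture shows it upright on the predicted circles and the frame still on its home outline.
- **Other things:** The glue bottle and spool look unmoved. The arm hid the cup in the last top view, but I never went near it and it was in place in the side picture just before the weight was set down.
- **Not conclusive:** In the last side picture the arm hid the upper part of the weight's knob, so only the top view confirms that it is upright. No check failed.

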